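Find and mark the balance point of a wooden paddle

TASK

Find where the wooden stirring paddle balances: lay it flat and squarely across the top edge of the chipboard block so that, let go, it stays level on that edge alone. Then stand the cotton reel upright on the paddle's handle, in the middle of its width and right above the block, to mark the spot, and leave everything balanced. Leave the fork, cup, tumbler and egg cup where they are.

Things in the scene. Friction and masses are not known exactly. Their poses are not given: they have to be found in the camera images.
- paddle: Flat dark-wood stirring paddle, one rigid piece, 320 mm long, 14 mm thick throughout, flat below, about 90 to 135 g, lying on the table. Origin: on the underside, mid length; +x runs to the blade end, z up through the thickness. Handle: straight bar 22 mm wide, x = -160 to +44 mm, rounded end. Blade: 58 mm wide, x = +44 to +160 mm.
- paddle_mid (a point): Point on the handle's centre line, on the underside, at paddle x = +18 mm; axes as the paddle's. The blade wood is lighter or heavier from paddle to paddle: the true balance point lies up to 18 mm either side of here along the handle, and is found by trying. Laid off balance and let go, the paddle tips heavy end down to the table (tilt 0.2 to 0.35 rad).
- block: Chipboard offcut standing on edge, fixed to the table. Origin: on the table under its middle. The upright board is 16 mm thick (block's x), 90 mm long (its y); its flat top edge is 45 mm above the table; its foot is 70 (x) by 100 (y) by 12 mm high. A paddle squarely across has its length along the block's x, either way round.
- block_edge (a point): Middle of the block's flat, 16 mm wide top edge, 45 mm above the table; axes as the block's. The paddle stays level only if its balance point is over this width.
- reel: Cotton reel, an upright cylinder 24 mm in diameter and 28 mm high, 18 g, pale thread between two wooden flanges, standing on the table at the start. Origin: centre of its underside, z up.
- egg_cup: White ceramic egg cup, 48 mm in diameter, 62 mm high; origin at the centre of its underside. Leave alone.
- tumbler: Glass tumbler, 68 mm in diameter, 110 mm high; origin at the centre of its underside. Leave alone.
- cup: Orange plastic cup, 76 mm in diameter, 90 mm high; origin at the centre of its underside. Leave alone.
- fork: Steel fork lying flat, about 180 mm long (along its x) and 24 mm wide, 4 mm thick; origin on its underside near the middle. Leave alone.

How it is judged:
On the way:
1. the paddle alone, let go, lies level and squarely across the block's top edge for half a second (angle between paddle's own z axis and vertical below 0.07 rad and z of block_edge in the frame of paddle between -0.005 and 0.005 m and angle between the x axis of paddle and the x axis of block, either way round below 0.3 rad and contact force between paddle and block above 0.4 N and contact force between paddle and the arm below 0.05 N and contact force between paddle and the fingers below 0.05 N and contact force between paddle and reel below 0.02 N), for 0.5 s.
At the end, for the whole second after the job is handed in: The paddle lies at rest, level (within 4 degrees) and square (within 17 degrees) across the block's top edge, held up by that edge alone; the reel stands upright on the paddle, its centre within 10 mm of the middle of the block's thickness and within 9 mm of the paddle's centre line, at rest (angle between paddle's own z axis and vertical below 0.07 rad and z of block_edge in the frame of paddle between -0.005 and 0.005 m and angle between the x axis of paddle and the x axis of block, either way round below 0.3 rad and contact force between paddle and block above 0.4 N and contact force between paddle and reel above 0.05 N and angle between reel's own z axis and vertical below 0.12 rad and z of reel in the frame of paddle between 0.01 and 0.018 m and y of reel in the frame of paddle between -0.009 and 0.009 m and x of reel in the frame of block between -0.01 and 0.01 m and linear speed of each of paddle, reel below 0.04 m/s); the robot touches nothing.
It fails at once if the egg cup is moved or tipped (distance of egg_cup from where it was at the start of the episode above 0.02 m or angle between egg_cup's own z axis and vertical above 0.3 rad).
It fails at once if the tumbler is moved or tipped (distance of tumbler from where it was at the start of the episode above 0.02 m or angle between tumbler's own z axis and vertical above 0.3 rad).
It fails at once if the cup is moved or tipped (distance of cup from where it was at the start of the episode above 0.02 m or angle between cup's own z axis and vertical above 0.3 rad).
It fails at once if the fork is moved (distance of fork from where it was at the start of the episode above 0.02 m).
It also fails if it takes over 61 s, if anything falls off the work surface, if the arm or the gripper's body presses on something with over 40 N, if the wrist force passes 120 N, or if a joint passes its speed limit or range.

ROBOT

A 6-joint arm with a two-finger parallel gripper is mounted at the origin on the work surface. World frame = base frame: x ahead of the robot, y to its left, z up, the work surface at z = 0. Lengths are in m, angles in rad, forces in N, time in s.
With the tool pointing down it reaches from about 0.375 to 0.75 m from the base axis. Payload 9 kg.
Tool frame: the origin (TCP) lies midway between the tips of the shut fingers; the grasp point (between the pads) lies arm.hold_point_z behind it (arm.hold_point_z is the distance from the TCP to the grasp point, in m); x points along the fingers, z is the direction in which the jaws open and shut, and the axes are right-handed (so a half turn about x gives the same grasp; the last joint's range is limited). The gripper opens to 85 mm and grips with 20 to 120 N. Pads are 22 mm wide; open, the fingers measure 114 mm over their backs; the gripper's body (76 mm by 85 mm) begins 54 mm behind the grasp point. The pads swing forward as they close: fully open they stand 13 mm farther back than shut.
Start: joints at [0.984, 0.104, 0.097, 1.564, 0, 1.353], TCP at [0.216, 0.56, 0.231] pointing down, gripper open.
Joint ranges: [-2.99, 2.99], [-0.84, 1.86], [-1.1, 1.16], [-1.84, 2.11], [-1.51, 1.56], [-3.14, 3.14]. Speed limits (rad/s): [2.22, 2.22, 2.57, 3.14, 3.14, 3.14].

INTERFACE

Orientations are given as a unit quaternion [x, y, z, w].
In Python, from rig import arm, capture, order, finder gives the robot as it stands.
- The arm moves only by the shell command python3 -m pendant 'ROWS' [FORCE]. ROWS is JSON, a list of rows, each an object of numbers: "ax", "ay", "az": the turn, a rotation vector about the tool's x, y, z in rad; "tx", "ty", "tz": the shift along the tool's x, y, z in m; "gripper": the finger opening in m, from 0 to 0.0854. In form: [{"ax": .., "ay": .., "az": .., "tx": .., "ty": .., "tz": .., "gripper": ..}, ...]. A call has exactly 10 rows; each row shifts and turns the commanded pose from where the row before left it, along the tool's axes as they then stand; what a row does not reach is not made up. A row lasts 1/12 s, in which the tool goes at most 41.7 mm and 7.16 degrees, less where a joint would pass 70% of its speed; a pose out of reach is approached as far as the arm can. A call is refused whole if a number of a shift passes 0.0417 or a number of a turn 0.125, either way. A call with a gripper value outside its range is refused whole. The fingers move at their own pace and stop on an object; FORCE is the grip in N (left out, the last holds). Time passes only in rows, so rows that do not move let the fingers close, or fill a call up. It gives the time, the measured TCP pose, the force and the opening at its end, in the units of the state.
- arm.state(): the state, without advancing time (a new reading comes with each control period).
- capture(name): name is "side" or "top" or "wrist"; returns a dict with "image" (384x512x3 uint8, red, green, blue), "K" (3x3 intrinsics, pixels), "D" ([k1, k2, p1, p2, k3] as OpenCV has them; the pictures are not rectified), "R" (3x3) and "t" (3): a world point X has camera coordinates R X + t. Camera axes: x right, y down, z forward; pixel columns grow to the right and rows downward; lengths in m; the calibration is good to about 2 mm. A picture is of the moment at which its call begins. There is no depth.
- order.finish_job(): hands the job in, once; it reports no verdict.
Trained networks look in a picture, given as the dict that the camera call returned (one of the last four; its "shot" number tells which), for a name from the list of things; names that differ only in an ending like _2 or _b are one class to them, and where a whole thing is asked for, a point or a joint stands for the part that bears it (a point fixed in the world has none). Each returns a list of dicts, best first, with "score" (0 to 1); they miss things now and then, are a little off and sometimes report something else, mostly with a low value. They report only what shows in the picture. A call takes as long as a camera call.
- finder.spot_in(target, picture): "extent" ([left, top, right, bottom] in pixels, round what is visible of it).
- finder.cut_out(target, picture): "region" (384x512 bool, what is visible of it) and "extent" ([left, top, right, bottom] in pixels, round what is visible of it).
- finder.tip_of(target, picture): "xy" ([column, row] in pixels: a listed point, or the origin of a listed thing).
The state is a dict: "t": time; "joint_positions": joint angles; "joint_velocities": joint speeds; "tau": joint torques, N m; "eef_pos": TCP position; "tool_rot": TCP orientation; "contact_force": force on the tool from outside, world axes, zero at the start; "ft_torque": the same for the moment, N m; "opening": finger opening in m.
Only numpy, scipy, OpenCV 4.12 (cv2) and the standard library are available. Lean on these libraries where they do the work, as an engineer would, in place of code of your own. Each camera call takes 0.05 s, during which the arm holds its last target. There are 200 camera calls.

## Working session

There is one attempt and no reset: what is moved stays moved. The work goes in short steps, Python scripts to look and compute and a shell command to move; the robot and the scene stay as the last step left them, time stands still between calls to the robot, and variables do not carry over. Pictures are saved under pics/ and viewed, about 8 in all and at most 12, crops included, and the job is handed in when it is done.

```bash
ls; mkdir -p pics
python3 - <<'E'
from rig import arm,capture,finder
import cv2,numpy as np
print(arm.state(),arm.hold_point_z)
a=[]
for n in("top","side"):
    p=capture(n);a.append(p['image']);print(n,p['K'].tolist() if hasattr(p['K'],'tolist') else p['K'],p['D'],p['R'],p['t'])
    for k in("paddle","paddle_mid","block","block_edge","reel","egg_cup","tumbler","cup","fork"):
        r=finder.tip_of(k,p);print(k,[(np.round(q['xy'],1).tolist(),round(q['score'],2)) for q in r[:2]])
for n,i in zip(("top","side"),a): cv2.imwrite(f"pics/{n}0.png",cv2.resize(i[...,::-1],(800,600)))
E
```

```text
pics
{'t': 0.0, 'joint_positions': array([9.84279336e-01, 1.04716305e-01, 9.64876304e-02, 1.56389826e+00,
       3.17612236e-05, 1.35308219e+00]), 'joint_velocities': array([ 9.10858802e-05,  1.57530194e-04, -3.81826796e-04, -4.99028314e-04,
        1.51330276e-04,  1.88018889e-03]), 'tau': array([-3.06957234e-03, -5.56917500e+01,  5.03661382e+01,  1.63891440e-02,
       -3.84452551e-04, -2.36496305e-05]), 'eef_pos': array([0.21610574, 0.55938355, 0.23052247]), 'tool_rot': array([-0.40000944,  0.58364254,  0.39967841,  0.58276153]), 'contact_force': array([-0.21702218, -0.63645375,  0.05490017]), 'ft_torque': array([ 0.01717926,  0.0504303 , -0.0239009 ]), 'opening': 0.08550281757533935} 0.0187
top [[478.4767290472543, 0.0, 252.59013713677237], [0.0, 478.4767290472543, 199.31503607228825], [0.0, 0.0, 1.0]] [-0.19948678  0.          0.          0.          0.        ] [[-0.00390151 -0.9999879  -0.0029974 ]
 [-0.998504    0.00405917 -0.05452782]
 [ 0.05453933  0.00278018 -0.99850775]] [0.00702638 0.58092216 1.69777263]
paddle [([180.8, 205.8], 0.6)]
paddle_mid [([184.3, 200.1], 0.75)]

[... 192 characters left out ...]
]
fork [([372.6, 209.8], 0.51)]
side [[400.7020887609715, 0.0, 254.57511174787706], [0.0, 400.7020887609715, 191.2241500334175], [0.0, 0.0, 1.0]] [-0.05599138  0.          0.          0.          0.        ] [[ 0.77592774 -0.63068852 -0.01296632]
 [-0.48313639 -0.58092898 -0.65505782]
 [ 0.40560494  0.51454204 -0.75546749]] [-0.45222404  0.33098927  0.95856146]
paddle [([203.5, 165.7], 0.64)]
paddle_mid [([205.0, 166.0], 0.78), ([296.2, 261.5], 0.64)]
block [([295.0, 262.3], 0.75)]
block_edge [([296.1, 251.8], 0.92)]
reel [([243.1, 223.6], 0.61)]
egg_cup [([268.8, 205.8], 0.72)]
tumbler [([288.8, 177.8], 0.77)]
cup [([166.5, 141.6], 0.9), ([295.5, 265.2], 0.33)]
fork [([352.8, 327.0], 0.88)]
```

View pics/top0.png

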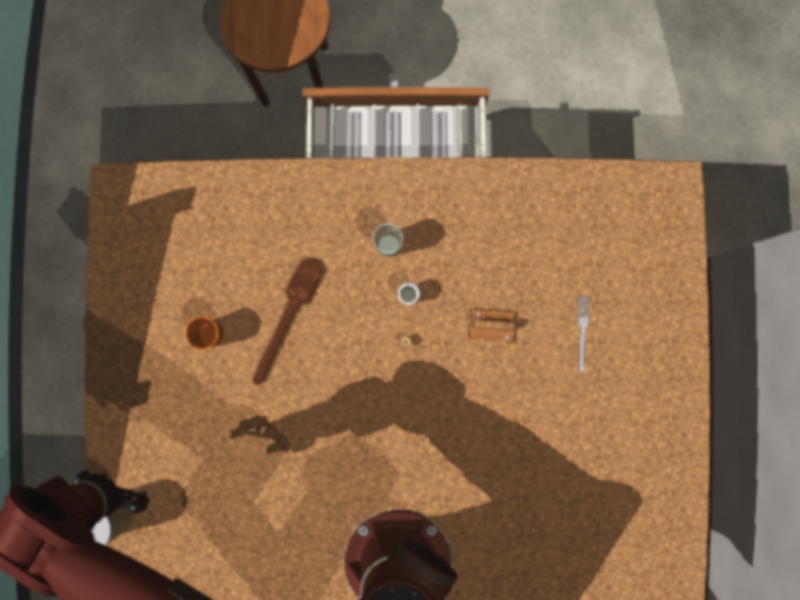

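View pics/side0.png

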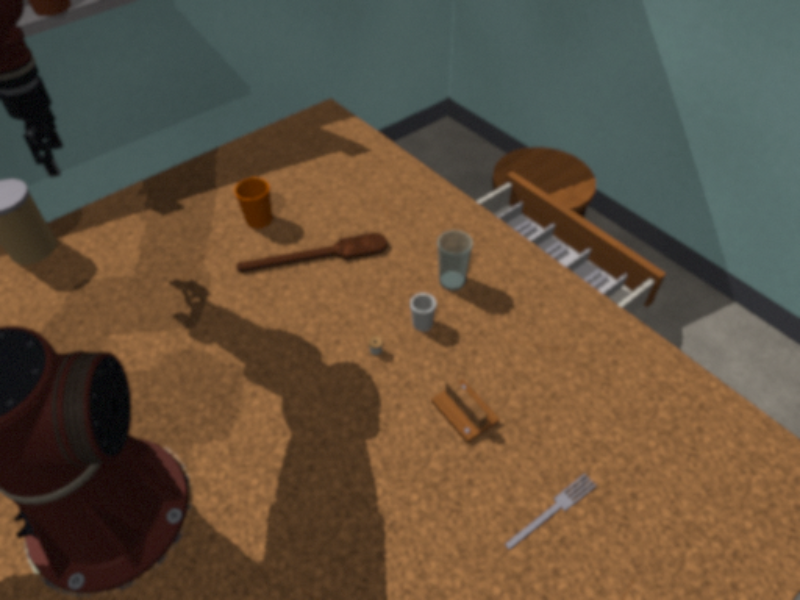

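The top picture shows the paddle (258,380)-(310,270), handle toward the robot. The block is at (493,325) with its board along world y, the reel at (406,341), the egg cup at (409,293), the tumbler at (388,240) and the fork at (583,335). The side view agrees.

```bash
cat > h.py <<'E'
import numpy as np,cv2
from rig import arm,capture,finder,order
from scipy.spatial.transform import Rotation as Ro
def tow(p,px,z):
    "pixels -> world points on plane z"
    u=cv2.undistortPoints(np.array(px,float).reshape(-1,1,2),np.array(p['K']),np.array(p['D']))[:,0]
    R=np.array(p['R']);t=np.array(p['t']);c=-R.T@t
    d=np.c_[u,np.ones(len(u))]@R
    return (c+d*((z-c[2])/d[:,2])[:,None])
def proj(p,X):
    return cv2.projectPoints(np.array(X,float).reshape(-1,1,3),cv2.Rodrigues(np.array(p['R']))[0],np.array(p['t']),np.array(p['K']),np.array(p['D']))[0][:,0]
def maskw(p,n,z):
    r=finder.cut_out(n,p)
    if not r: return None
    v,u=np.nonzero(r[0]['region']);return tow(p,np.c_[u,v],z)
def paddle_fit(w,blade_hint):
    "long axis, ends from mask in world: centre (mid length), yaw of +x"
    xy=w[:,:2];(c,s,a)=cv2.minAreaRect(xy.astype(np.float32)*1000)
    m=xy.mean(0);d=np.linalg.svd(xy-m,full_matrices=False)[2][0]
    if d@blade_hint<0:d=-d
    t=(xy-m)@d
    # handle line: refine with handle pixels
    h=xy[(t<np.percentile(t,45))];hm=h.mean(0);dh=np.linalg.svd(h-hm,full_matrices=False)[2][0]
    if dh@d<0:dh=-dh
    t=(xy-hm)@dh
    return dict(n=len(xy),L=np.ptp(t),c=hm+dh*(t.max()+t.min())/2,yaw=np.arctan2(dh[1],dh[0]),yaw0=np.arctan2(d[1],d[0]))
E
python3 - <<'E'
from h import *
for n in("top","side"):
    p=capture(n);print(n)
    print(paddle_fit(maskw(p,"paddle",.010),np.array([1,-.4])))
    for k,z in(("block",.0),("block_edge",.045),("reel",0),("reel",.0),("egg_cup",0),("tumbler",0),("cup",0),("fork",0)):
        r=finder.tip_of(k,p)
        if r: print(k,tow(p,[r[0]['xy']],z)[0].round(4))
    w=maskw(p,"reel",.014);print("reel mask z14",w[:,:2].mean(0),np.ptp(w,axis=0))
    r=finder.cut_out("block",p)[0]['region'];e=finder.cut_out("block",p)[0]['extent'];print(e)
    x0,y0,x1,y1=[int(v) for v in e]
    im=p['image'][y0-25:y1+25,x0-25:x1+25]
    cv2.imwrite(f"pics/blk_{n}.png",cv2.resize(im[...,::-1],None,fx=6,fy=6,interpolation=cv2.INTER_CUBIC)); print(x0-25,y0-25)
    for z in(0.012,):
        w=maskw(p,"block",z);print(cv2.minAreaRect((w[:,:2]*1000).astype(np.float32)))
E
```

```text
top
{'n': 831, 'L': np.float64(0.31382524868989736), 'c': array([0.56166676, 0.25898975]), 'yaw': np.float64(-0.43717282780253824), 'yaw0': np.float64(-0.43804899213105697)}
block [ 0.5559 -0.2151  0.    ]
block_edge [ 0.5534 -0.2126  0.045 ]
reel [ 0.5156 -0.0188  0.    ]
reel [ 0.5156 -0.0188  0.    ]
egg_cup [ 0.6169 -0.032   0.    ]
tumbler [0.729  0.0132 0.    ]
cup [0.5356 0.4305 0.    ]
fork [ 0.5376 -0.4329  0.    ]Traceback (most recent call last):
  File "<stdin>", line 8, in <module>
TypeError: 'NoneType' object is not subscriptable
```

```bash
cat >> h.py <<'E'
def togo(xyz,yaw_y,tilt=0):
    """shift (tool axes) to xyz with tool down; turn ax making tool y axis point along yaw_y (mod pi)"""
    s=arm.state();R=Ro.from_quat(s['tool_rot']);M=R.as_matrix()
    d=M.T@(np.array(xyz)-s['eef_pos'])
    cur=np.arctan2(M[1,1],M[0,1])
    # rotation about tool x (down) by a: yaw decreases by a
    a=(cur-yaw_y+np.pi/2)%np.pi-np.pi/2
    print("pos",s['eef_pos'].round(4),"t",round(s['t'],2),"axes x",M[:,0].round(3),"y",M[:,1].round(3),"z",M[:,2].round(3),"j6",s['joint_positions'][5].round(2))
    print("shift tool",d.round(4),"ax",round(a,3),"grip",round(s['opening'],4),"F",s['contact_force'].round(2),"M",s['ft_torque'].round(3))
    return d,a
E
python3 - <<'E'
from h import *
u=np.array([np.cos(-.437),np.sin(-.437)]);c=np.array([.5617,.259])
g=c-.010*u;print(g)
togo([*(g),.2],-.437)
p=capture("side")
print(paddle_fit(maskw(p,"paddle",.007),np.array([1,-.4])))
for k,z in(("block",.0),("block_edge",.045),("reel",0),("egg_cup",0)):
    r=finder.tip_of(k,p)
    if r: print(k,tow(p,[r[0]['xy']],z)[0].round(4))
E
```

```text
[0.55263975 0.26323223]
pos [0.2163 0.5597 0.2313] t 1.55 axes x [ 0.  0. -1.] y [-0.933  0.36   0.   ] z [0.36  0.933 0.   ] j6 1.35
shift tool [ 0.0313 -0.4206 -0.1553] ax 0.068 grip 0.0856 F [ 0.21  0.15 -0.36] M [ 0.055 -0.003  0.013]
{'n': 824, 'L': np.float64(0.31244946822931086), 'c': array([0.56036546, 0.25779949]), 'yaw': np.float64(-0.4481842735302234), 'yaw0': np.float64(-0.4463566478281456)}
block [ 0.5529 -0.2226 -0.    ]
block_edge [ 0.5513 -0.2161  0.045 ]
egg_cup [ 0.6137 -0.0232  0.    ]
```

```bash
python3 -m pendant '[{"ax":0.07},{"tx":0.003,"ty":-0.037,"tz":-0.018},{"tx":0.003,"ty":-0.037,"tz":-0.018},{"tx":0.003,"ty":-0.037,"tz":-0.018},{"tx":0.003,"ty":-0.037,"tz":-0.018},{"tx":0.003,"ty":-0.037,"tz":-0.018},{"tx":0.003,"ty":-0.037,"tz":-0.018},{"tx":0.003,"ty":-0.037,"tz":-0.018},{"tx":0.003,"ty":-0.037,"tz":-0.018},{"tx":0.003,"ty":-0.037,"tz":-0.018}]'
python3 - <<'E'
from h import *
p=capture("wrist")
print(paddle_fit(maskw(p,"paddle",.014),np.array([1,-.4])))
for k in("paddle","paddle_mid"):
    r=finder.tip_of(k,p)
    if r: print(k,r[0]['score'],tow(p,[r[0]['xy']],0)[0].round(4))
cv2.imwrite("pics/w1.png",p['image'][...,::-1])
togo([.5505,.2632,.2],-.442)
E
```

```text
$[0]: bad value
Traceback (most recent call last):
  File "h.py", line 18, in paddle_fit
    xy=w[:,:2];(c,s,a)=cv2.minAreaRect(xy.astype(np.float32)*1000)
       ~^^^^^^
TypeError: 'NoneType' object is not subscriptable
```

```bash
python3 -m pendant '[{"ax":0.07,"ay":0,"az":0,"tx":0,"ty":0,"tz":0,"gripper":0.085},{"ax":0,"ay":0,"az":0,"tx":0.003,"ty":-0.037,"tz":-0.018,"gripper":0.085},{"ax":0,"ay":0,"az":0,"tx":0.003,"ty":-0.037,"tz":-0.018,"gripper":0.085},{"ax":0,"ay":0,"az":0,"tx":0.003,"ty":-0.037,"tz":-0.018,"gripper":0.085},{"ax":0,"ay":0,"az":0,"tx":0.003,"ty":-0.037,"tz":-0.018,"gripper":0.085},{"ax":0,"ay":0,"az":0,"tx":0.003,"ty":-0.037,"tz":-0.018,"gripper":0.085},{"ax":0,"ay":0,"az":0,"tx":0.003,"ty":-0.037,"tz":-0.018,"gripper":0.085},{"ax":0,"ay":0,"az":0,"tx":0.003,"ty":-0.037,"tz":-0.018,"gripper":0.085},{"ax":0,"ay":0,"az":0,"tx":0.003,"ty":-0.037,"tz":-0.018,"gripper":0.085},{"ax":0,"ay":0,"az":0,"tx":0.003,"ty":-0.037,"tz":-0.018,"gripper":0.085}]'
python3 - <<'E'
from h import *
p=capture("wrist")
cv2.imwrite("pics/w1.png",p['image'][...,::-1])
togo([.5505,.2632,.2],-.442)
for k in("paddle","paddle_mid"):
    r=finder.tip_of(k,p)
    if r: print(k,r[0]['score'],tow(p,[r[0]['xy']],0)[0].round(4))
w=maskw(p,"paddle",.014)
if w is not None:print(paddle_fit(w,np.array([1,-.4])))
E
```

```text
t: 2.78
eef_pos: [0.4499, 0.2698, 0.2044]
tool_rot: [-0.379, 0.597, 0.379, 0.597]
contact_force: [0.2, 1.4, 0.3]
opening: 0.085
pos [0.454  0.2646 0.2034] t 2.83 axes x [ 0.002 -0.002 -1.   ] y [-0.903  0.429 -0.003] z [ 0.429  0.903 -0.001] j6 0.72
shift tool [ 0.0036 -0.0878  0.0401] ax -0.001 grip 0.0851 F [ 3.05 -6.29 -1.03] M [-0.34  -0.149  0.021]
paddle 0.72 [0.5614 0.2643 0.    ]
paddle_mid 0.72 [0.5766 0.2477 0.    ]
{'n': 4882, 'L': np.float64(0.2821184919416454), 'c': array([0.54411583, 0.26694292]), 'yaw': np.float64(-0.4447061138473972), 'yaw0': np.float64(-0.45263780417797717)}
```

View pics/w1.png

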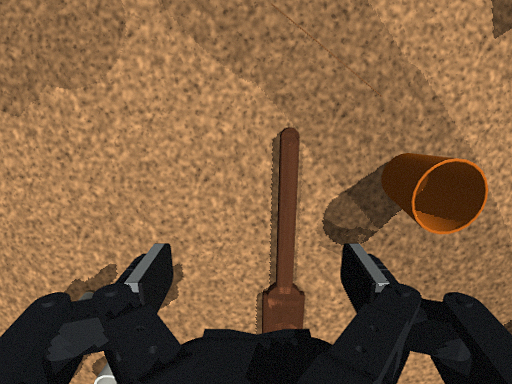

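The wrist view shows the handle end at (288,128), the shoulder near row 290 and the cup to the right at (435,190), clear of the handle. I'll measure the paddle again with the arm settled.

```bash
cat >> h.py <<'E'
def handle(p,z=.014,hint=np.array([1,-.4])):
    "handle end & shoulder from mask -> paddle origin estimates, yaw"
    w=maskw(p,"paddle",z)[:,:2];m=w.mean(0);d=np.linalg.svd(w-m,full_matrices=False)[2][0]
    if d@hint<0:d=-d
    for _ in range(4):
        t=(w-m)@d;h=w[(t<t.min()+.17)&(t>t.min()+.02)];m=h.mean(0);d2=np.linalg.svd(h-m,full_matrices=False)[2][0];d=d2*np.sign(d2@d)
    t=(w-m)@d;n=np.array([-d[1],d[0]]);s=(w-m)@n
    b=np.arange(t.min(),t.max(),.003);wd=np.array([np.ptp(s[(t>=x)&(t<x+.003)]) if ((t>=x)&(t<x+.003)).sum()>3 else 0 for x in b])
    j=b[wd>.036];sh=j[0] if len(j) else np.nan
    off=np.median([(s[(t>=x)&(t<x+.003)].max()+s[(t>=x)&(t<x+.003)].min())/2 for x in b[3:50]])
    m=m+n*off
    print("yaw",np.arctan2(d[1],d[0]).round(4),"width",np.median(wd[5:50]).round(4),"end->shoulder",(sh-t.min()).round(4),
      "origin by end",(m+d*(t.min()+.160)).round(4),"by shoulder",(m+d*(sh-.044)).round(4))
E
python3 - <<'E'
from h import *
for n in("wrist","top"):
    handle(capture(n))
togo([.5505,.2632,.12],-.442)
E
```

```text
yaw -0.447 width 0.0213 end->shoulder 0.204 origin by end [0.5613 0.2585] by shoulder [0.5613 0.2585]
yaw -0.4327 width 0.0196 end->shoulder 0.162 origin by end [0.6114 0.2353] by shoulder [0.5732 0.2529]
pos [0.4483 0.2726 0.2045] t 3.18 axes x [ 0.  0. -1.] y [-0.906  0.423 -0.   ] z [0.423 0.906 0.   ] j6 0.73
shift tool [ 0.0845 -0.0966  0.0347] ax 0.005 grip 0.085 F [1.01 0.44 0.63] M [-0.012  0.034 -0.032]
```

```bash
python3 -m pendant '[{"ax":0.01,"ay":0,"az":0,"tx":0.03,"ty":-0.0241,"tz":0.0088,"gripper":0.085},{"ax":0,"ay":0,"az":0,"tx":0.03,"ty":-0.0241,"tz":0.0086,"gripper":0.07},{"ax":0,"ay":0,"az":0,"tx":0.03,"ty":-0.0241,"tz":0.0086,"gripper":0.06},{"ax":0,"ay":0,"az":0,"tx":0.03,"ty":-0.0241,"tz":0.0086,"gripper":0.05},{"ax":0,"ay":0,"az":0,"tx":0.02,"ty":0,"tz":0,"gripper":0.05},{"ax":0,"ay":0,"az":0,"tx":0.02,"ty":0,"tz":0,"gripper":0.05},{"ax":0,"ay":0,"az":0,"tx":0.015,"ty":0,"tz":0,"gripper":0.05},{"ax":0,"ay":0,"az":0,"tx":0.01,"ty":0,"tz":0,"gripper":0.05},{"ax":0,"ay":0,"az":0,"tx":0,"ty":0,"tz":0,"gripper":0.05},{"ax":0,"ay":0,"az":0,"tx":0,"ty":0,"tz":0,"gripper":0.05}]' 40
python3 - <<'E'
from h import *
d,a=togo([.5505,.2637,.003],-.447)
for i in range(4):
    capture("side");s=arm.state();print(s['contact_force'].round(2),s['ft_torque'].round(3))
E
```

```text
t: 4.02
eef_pos: [0.5503, 0.2619, 0.0195]
tool_rot: [-0.377, 0.599, 0.377, 0.598]
contact_force: [0.1, 0.7, 1.3]
opening: 0.0499
pos [0.5503 0.2619 0.0195] t 4.02 axes x [-0.  0. -1.] y [-0.901  0.433  0.   ] z [ 0.433  0.901 -0.   ] j6 0.68
shift tool [0.0165 0.0006 0.0017] ax -0.001 grip 0.0499 F [0.05 0.65 1.34] M [ 0.002 -0.031  0.041]
[ 0.01 -0.94 -0.52] [ 0.049 -0.015 -0.011]
[ 0.37  0.22 -0.23] [-0.053  0.022 -0.035]
[-1.03  0.19 -0.05] [0.009 0.016 0.025]
[-0.4  -0.04  0.24] [-0.031  0.037 -0.057]
```

```bash
python3 -m pendant '[{"ax":0,"ay":0,"az":0,"tx":0.0155,"ty":0.0005,"tz":0.0015,"gripper":0.04},{"ax":0,"ay":0,"az":0,"tx":0,"ty":0,"tz":0,"gripper":0.015},{"ax":0,"ay":0,"az":0,"tx":0,"ty":0,"tz":0,"gripper":0.01},{"ax":0,"ay":0,"az":0,"tx":0,"ty":0,"tz":0,"gripper":0.01},{"ax":0,"ay":0,"az":0,"tx":0,"ty":0,"tz":0,"gripper":0.01},{"ax":0,"ay":0,"az":0,"tx":0,"ty":0,"tz":0,"gripper":0.01},{"ax":0,"ay":0,"az":0,"tx":-0.02,"ty":0,"tz":0,"gripper":0.01},{"ax":0,"ay":0,"az":0,"tx":-0.03,"ty":0,"tz":0,"gripper":0.01},{"ax":0,"ay":0,"az":0,"tx":-0.03,"ty":0,"tz":0,"gripper":0.01},{"ax":0,"ay":0,"az":0,"tx":-0.03,"ty":0,"tz":0,"gripper":0.01}]' 60
python3 - <<'E'
from h import *
togo([.5505,.2637,.12],-.447)
p=capture("side");cv2.imwrite("pics/s1.png",cv2.resize(p['image'][120:240,120:280,::-1],None,fx=4,fy=4))
E
```

```text
t: 5.05
eef_pos: [0.5507, 0.2626, 0.1152]
tool_rot: [-0.376, 0.599, 0.376, 0.599]
contact_force: [0.7, 0.4, -0.9]
opening: 0.0199
pos [0.5507 0.2626 0.1152] t 5.05 axes x [-0.  0. -1.] y [-0.901  0.434  0.   ] z [ 0.434  0.901 -0.   ] j6 0.68
shift tool [-0.0048  0.0007  0.0009] ax -0.002 grip 0.0199 F [ 0.67  0.37 -0.89] M [-0.006 -0.023  0.034]
```

View pics/s1.png

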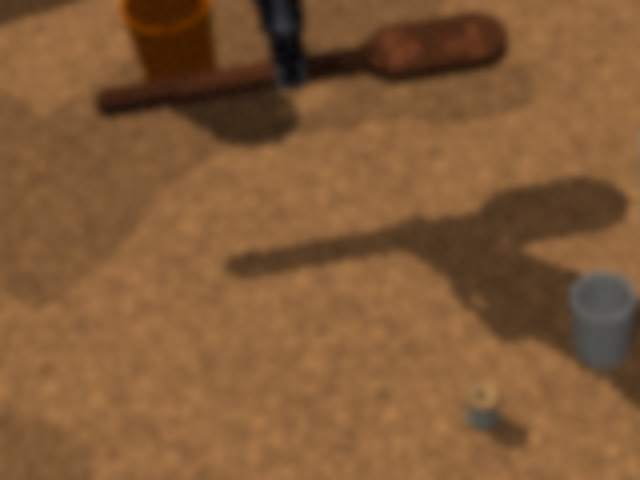

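The paddle is held level and the reel and egg cup are clear of it. Next I'll average the wrist moment to estimate the balance point.

Run:
```python
from h import *
F=[];T=[]
for i in range(70):
    capture("top");s=arm.state();F.append(s['contact_force']);T.append(s['ft_torque'])
F=np.array(F[3:]);T=np.array(T[3:]);np.savez("ft.npz",F=F,T=T)
n=len(F)
M=Ro.from_quat(s['tool_rot']).as_matrix()
print("F",F.mean(0).round(3),F.std(0)/n**.5,"T",T.mean(0).round(4),T.std(0)/n**.5, "ac",np.corrcoef(T[1:,0],T[:-1,0])[0,1])
print("T tool axes",(M.T@T.mean(0)).round(4)," t",s['t'])
tz=M[:,2]@T.mean(0)
for W in (.9,-F.mean(0)[2],1.3): print("W",W,"lever mm along -tool y",1000*tz/W)
```

```text
F [ 0.086 -0.094 -1.083] [0.06070916 0.06393513 0.06387303] T [ 0.0103  0.0392 -0.0009] [0.00338919 0.00378995 0.00340381] ac 0.0739160470052423
T tool axes [0.0009 0.0077 0.0398]  t 8.6
W 0.9 lever mm along -tool y 44.202091959826625
W 1.0825219063661295 lever mm along -tool y 36.749263483624105
W 1.3 lever mm along -tool y 30.601448279879968
```

```bash
cat >> h.py <<'E'
from scipy.optimize import minimize
def box(x,y,z0,z1): return np.array([[sx*x/2,sy*y/2,z] for sx in(-1,1) for sy in(-1,1) for z in(z0,z1)])
def blk_mask(p,q,S=4):
    im=np.zeros((384*S,512*S),np.uint8);c,s=np.cos(q[2]),np.sin(q[2])
    for b in(box(.07,.1,0,.012),box(.016,.09,0,.045)):
        w=np.c_[b[:,0]*c-b[:,1]*s+q[0],b[:,0]*s+b[:,1]*c+q[1],b[:,2]]
        h=cv2.convexHull(((proj(p,w)+.5)*S).astype(np.float32)).astype(np.int32);cv2.fillConvexPoly(im,h,255)
    return cv2.resize(im,(512,384),interpolation=cv2.INTER_AREA)/255.
def blk_fit(ps,q0):
    ms=[]
    for p in ps:
        r=finder.cut_out("block",p);ms.append(r[0]['region'].astype(float) if r else None);print(p.get('shot'),r and (r[0]['score'],r[0]['extent']))
    f=lambda v:sum(np.abs(blk_mask(p,v*np.array([.01,.01,.1]))-m).sum()/m.sum() for p,m in zip(ps,ms) if m is not None)
    best=min((minimize(f,np.array([q0[0],q0[1],y])/[.01,.01,.1],method="Nelder-Mead",options=dict(initial_simplex=None,xatol=.01)) for y in q0[2]),key=lambda r:r.fun)
    return best.x*[.01,.01,.1],best.fun
E
python3 - <<'E'
from h import *
t,s=capture("top"),capture("side")
for ps in([t],[s],[t,s]): print(blk_fit(ps,[.555,-.215,(-.15,0.,.15)]))
x0,y0,x1,y1=[280,180,345,235]
cv2.imwrite("pics/b.png",np.hstack([cv2.resize(t['image'][180:235,280:345,::-1],(400,338)),cv2.resize(s['image'][230:295,262:327,::-1],(338,338))]))
E
```

```text
84 (0.94, [299.3, 199.8, 329.5, 220.8])
(array([ 5.47702781e-01, -2.18743075e-01,  5.20153980e-06]), np.float64(0.087001287001287))
85 []
(array([ 0.555, -0.215, -0.15 ]), np.float64(0.0))
84 (0.94, [299.3, 199.8, 329.5, 220.8])
85 []
(array([ 5.47702781e-01, -2.18743075e-01,  5.20153980e-06]), np.float64(0.087001287001287))
```

View pics/b.png

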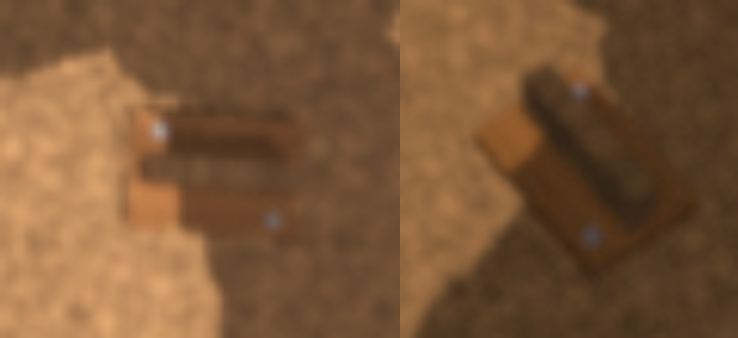

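```bash
python3 -m pendant '[{"ax":-0.112,"ay":0,"az":0,"tx":-0.021,"ty":0,"tz":0,"gripper":0.01},{"ax":-0.112,"ay":0,"az":0,"tx":-0.021,"ty":0,"tz":0,"gripper":0.01},{"ax":-0.112,"ay":0,"az":0,"tx":-0.021,"ty":0,"tz":0,"gripper":0.01},{"ax":-0.112,"ay":0,"az":0,"tx":-0.021,"ty":0,"tz":0,"gripper":0.01},{"ax":0,"ay":0,"az":0,"tx":0,"ty":0,"tz":-0.036,"gripper":0.01},{"ax":0,"ay":0,"az":0,"tx":0,"ty":0,"tz":-0.036,"gripper":0.01},{"ax":0,"ay":0,"az":0,"tx":0,"ty":0,"tz":-0.036,"gripper":0.01},{"ax":0,"ay":0,"az":0,"tx":0,"ty":0,"tz":-0.036,"gripper":0.01},{"ax":0,"ay":0,"az":0,"tx":0,"ty":0,"tz":-0.036,"gripper":0.01},{"ax":0,"ay":0,"az":0,"tx":0,"ty":0,"tz":-0.036,"gripper":0.01}]'
python3 -m pendant '[{"ax":0,"ay":0,"az":0,"tx":0,"ty":-0.005,"tz":-0.036,"gripper":0.01},{"ax":0,"ay":0,"az":0,"tx":0,"ty":-0.005,"tz":-0.036,"gripper":0.01},{"ax":0,"ay":0,"az":0,"tx":0,"ty":-0.005,"tz":-0.036,"gripper":0.01},{"ax":0,"ay":0,"az":0,"tx":0,"ty":-0.005,"tz":-0.036,"gripper":0.01},{"ax":0,"ay":0,"az":0,"tx":0,"ty":-0.005,"tz":0,"gripper":0.01},{"ax":0,"ay":0,"az":0,"tx":0,"ty":-0.005,"tz":0,"gripper":0.01},{"ax":0,"ay":0,"az":0,"tx":0,"ty":0,"tz":0,"gripper":0.01},{"ax":0,"ay":0,"az":0,"tx":0,"ty":0,"tz":0,"gripper":0.01},{"ax":0,"ay":0,"az":0,"tx":0,"ty":0,"tz":0,"gripper":0.01},{"ax":0,"ay":0,"az":0,"tx":0,"ty":0,"tz":0,"gripper":0.01}]'
python3 - <<'E'
from h import *
p=capture("wrist");cv2.imwrite("pics/w2.png",p['image'][...,::-1])
togo([.511,-.217,.1],0)
print(blk_fit([p],[.552,-.217,(-.1,0.,.1)]))
for k,z in(("block_edge",.045),("reel",0),("egg_cup",0)):
    r=finder.tip_of(k,p)
    if r: print(k,r[0]['score'],r[0]['xy'],tow(p,[r[0]['xy']],z)[0].round(4))
E
```

```text
t: 9.73
eef_pos: [0.5506, 0.0451, 0.198]
tool_rot: [-0.5, 0.5, 0.5, 0.5]
contact_force: [1.0, 0.6, -1.0]
opening: 0.0201
t: 10.57
eef_pos: [0.5807, -0.0962, 0.1979]
tool_rot: [-0.5, 0.5, 0.5, 0.5]
contact_force: [-0.2, -0.2, -1.2]
opening: 0.0199
pos [ 0.5807 -0.0964  0.1979] t 10.62 axes x [ 0.  0. -1.] y [-1.    -0.001 -0.   ] z [-0.001  1.     0.   ] j6 -0.39
shift tool [ 0.0979  0.0697 -0.1206] ax 0.001 grip 0.02 F [-0.3  -1.06 -1.15] M [ 0.02   0.066 -0.047]
86 (0.67, [96.8, 114.4, 193.7, 181.0])
(array([ 0.55070247, -0.21855096, -0.10138964]), np.float64(0.048920965418378724))
block_edge 0.76 [133.3, 152.1] [ 0.5492 -0.2219  0.045 ]
reel 0.87 [323.7, 112.8] [ 0.5107 -0.019   0.    ]
egg_cup 0.69 [308.9, 204.8] [ 0.6206 -0.0304  0.    ]
```

View pics/w2.png

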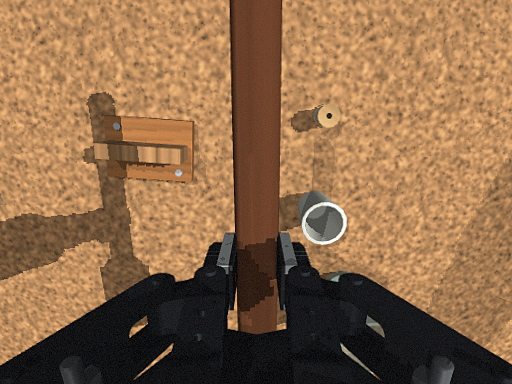

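The wrist view shows the block at (143,150) turned slightly, the reel at (328,116) and the egg cup at (323,222). The handle runs straight up the middle at column 256.

```bash
python3 -m pendant '[{"ax":0,"ay":0,"az":0,"tx":0,"ty":0.0166,"tz":-0.0296,"gripper":0.01},{"ax":0,"ay":0,"az":0,"tx":0,"ty":0.0166,"tz":-0.0296,"gripper":0.01},{"ax":0,"ay":0,"az":0,"tx":0,"ty":0.0166,"tz":-0.0297,"gripper":0.01},{"ax":0,"ay":0,"az":0,"tx":0,"ty":0.0165,"tz":-0.0297,"gripper":0.01},{"ax":0.05,"ay":0,"az":0,"tx":0.03,"ty":0,"tz":0,"gripper":0.01},{"ax":0.05,"ay":0,"az":0,"tx":0.03,"ty":0,"tz":0,"gripper":0.01},{"ax":0,"ay":0,"az":0,"tx":0.03,"ty":0,"tz":0,"gripper":0.01},{"ax":0,"ay":0,"az":0,"tx":0.03,"ty":0,"tz":0,"gripper":0.01},{"ax":0,"ay":0,"az":0,"tx":0.015,"ty":0,"tz":0,"gripper":0.01},{"ax":0,"ay":0,"az":0,"tx":0,"ty":0,"tz":0,"gripper":0.01}]'
python3 - <<'E'
from h import *
togo([.5144,-.2150,.0505],-.101)
p=capture("side");cv2.imwrite("pics/s2.png",cv2.resize(p['image'][190:310,200:360,::-1],None,fx=4,fy=4,interpolation=cv2.INTER_CUBIC))
E
```

```text
t: 11.65
eef_pos: [0.5119, -0.2141, 0.0586]
tool_rot: [-0.472, 0.525, 0.476, 0.524]
contact_force: [-0.6, 0.1, -1.3]
opening: 0.02
pos [ 0.5119 -0.2141  0.0586] t 11.65 axes x [-0.005  0.004 -1.   ] y [-0.995  0.101  0.005] z [0.101 0.995 0.003] j6 -0.53
shift tool [ 0.0081 -0.0026 -0.0006] ax 0.0 grip 0.02 F [-0.56  0.07 -1.31] M [0.057 0.071 0.006]
```

View pics/s2.png

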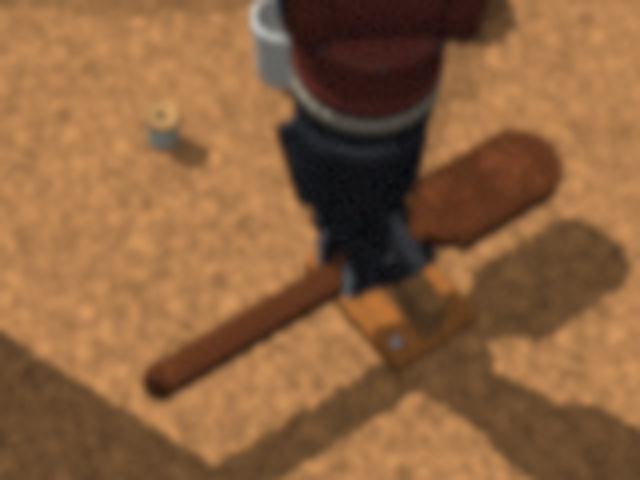

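```bash
python3 -m pendant '[{"ax":0,"ay":0,"az":0,"tx":0.002,"ty":-0.002,"tz":-0.0005,"gripper":0.01},{"ax":0,"ay":0,"az":0,"tx":0.002,"ty":0,"tz":0,"gripper":0.01},{"ax":0,"ay":0,"az":0,"tx":0.001,"ty":0,"tz":0,"gripper":0.01},{"ax":0,"ay":0,"az":0,"tx":0.001,"ty":0,"tz":0,"gripper":0.01},{"ax":0,"ay":0,"az":0,"tx":0,"ty":0,"tz":0,"gripper":0.01},{"ax":0,"ay":0,"az":0,"tx":0,"ty":0,"tz":0,"gripper":0.01},{"ax":0,"ay":0,"az":0,"tx":0,"ty":0,"tz":0,"gripper":0.01},{"ax":0,"ay":0,"az":0,"tx":0,"ty":0,"tz":0,"gripper":0.01},{"ax":0,"ay":0,"az":0,"tx":0,"ty":0,"tz":0,"gripper":0.01},{"ax":0,"ay":0,"az":0,"tx":0,"ty":0,"tz":0,"gripper":0.01}]'
python3 - <<'E'
from h import *
togo([.5144,-.2150,.0505],-.101)
F=[]
for i in range(3):
    capture("side");F.append(arm.state()['contact_force'])
print(np.mean(F,0))
E
```

```text
t: 12.53
eef_pos: [0.5163, -0.2165, 0.0568]
tool_rot: [-0.474, 0.525, 0.474, 0.525]
contact_force: [0.5, 0.3, -1.9]
opening: 0.0202
pos [ 0.5163 -0.2165  0.0568] t 12.53 axes x [ 0.  0. -1.] y [-0.995  0.101 -0.   ] z [0.101 0.995 0.   ] j6 -0.53
shift tool [0.0063 0.002  0.0013] ax 0.0 grip 0.0202 F [ 0.48  0.31 -1.91] M [ 0.031 -0.004 -0.061]
[-0.19473075 -0.03033779 -0.83888438]
```

```bash
python3 -m pendant '[{"ax":0,"ay":0,"az":0,"tx":0.003,"ty":0.002,"tz":0.0013,"gripper":0.01},{"ax":0,"ay":0,"az":0,"tx":0.002,"ty":0,"tz":0,"gripper":0.01},{"ax":0,"ay":0,"az":0,"tx":0.001,"ty":0,"tz":0,"gripper":0.01},{"ax":0,"ay":0,"az":0,"tx":0,"ty":0,"tz":0,"gripper":0.01},{"ax":0,"ay":0,"az":0,"tx":0,"ty":0,"tz":0,"gripper":0.01},{"ax":0,"ay":0,"az":0,"tx":0,"ty":0,"tz":0,"gripper":0.01},{"ax":0,"ay":0,"az":0,"tx":0,"ty":0,"tz":0,"gripper":0.01},{"ax":0,"ay":0,"az":0,"tx":0,"ty":0,"tz":0,"gripper":0.01},{"ax":0,"ay":0,"az":0,"tx":0,"ty":0,"tz":0,"gripper":0.01},{"ax":0,"ay":0,"az":0,"tx":0,"ty":0,"tz":0,"gripper":0.01}]'
python3 - <<'E'
from h import *
togo([.5144,-.2150,.0502],-.101)
F=[]
for i in range(3):
    capture("side");F.append(arm.state()['contact_force'])
print(np.mean(F,0))
E
```

```text
t: 13.52
eef_pos: [0.5145, -0.2151, 0.0508]
tool_rot: [-0.474, 0.525, 0.474, 0.525]
contact_force: [0.4, 0.5, -0.5]
opening: 0.0201
pos [ 0.5145 -0.2151  0.0508] t 13.52 axes x [ 0.  0. -1.] y [-0.995  0.101 -0.   ] z [0.101 0.995 0.   ] j6 -0.53
shift tool [0.0006 0.0001 0.    ] ax 0.0 grip 0.0201 F [ 0.38  0.54 -0.48] M [-0.046  0.03   0.017]
[-0.09833569  0.27310701 -1.28686471]
```

```bash
python3 -m pendant '[{"ax":0,"ay":0,"az":0,"tx":0.0005,"ty":0,"tz":0,"gripper":0.01},{"ax":0,"ay":0,"az":0,"tx":0.0004,"ty":0,"tz":0,"gripper":0.01},{"ax":0,"ay":0,"az":0,"tx":0,"ty":0,"tz":0,"gripper":0.01},{"ax":0,"ay":0,"az":0,"tx":0,"ty":0,"tz":0,"gripper":0.01},{"ax":0,"ay":0,"az":0,"tx":0,"ty":0,"tz":0,"gripper":0.01},{"ax":0,"ay":0,"az":0,"tx":0,"ty":0,"tz":0,"gripper":0.01},{"ax":0,"ay":0,"az":0,"tx":0,"ty":0,"tz":0,"gripper":0.01},{"ax":0,"ay":0,"az":0,"tx":0,"ty":0,"tz":0,"gripper":0.01},{"ax":0,"ay":0,"az":0,"tx":0,"ty":0,"tz":0,"gripper":0.01},{"ax":0,"ay":0,"az":0,"tx":0,"ty":0,"tz":0,"gripper":0.01}]'
python3 - <<'E'
from h import *
F=[];T=[]
for i in range(4):
    capture("side");F.append(arm.state()['contact_force']);T.append(arm.state()['ft_torque'])
print(np.mean(F,0),np.mean(T,0))
E
```

```text
t: 14.5
eef_pos: [0.5144, -0.215, 0.0499]
tool_rot: [-0.474, 0.525, 0.474, 0.525]
contact_force: [-0.5, 0.0, -0.6]
opening: 0.0201
[ 0.16837758  0.42522423 -1.06481877] [ 0.02444021  0.02484064 -0.01560271]
```

```bash
python3 -m pendant '[{"ax":0,"ay":0,"az":0,"tx":0.0006,"ty":0,"tz":0,"gripper":0.01},{"ax":0,"ay":0,"az":0,"tx":0.0006,"ty":0,"tz":0,"gripper":0.01},{"ax":0,"ay":0,"az":0,"tx":0,"ty":0,"tz":0,"gripper":0.01},{"ax":0,"ay":0,"az":0,"tx":0,"ty":0,"tz":0,"gripper":0.01},{"ax":0,"ay":0,"az":0,"tx":0,"ty":0,"tz":0,"gripper":0.01},{"ax":0,"ay":0,"az":0,"tx":0,"ty":0,"tz":0,"gripper":0.01},{"ax":0,"ay":0,"az":0,"tx":0,"ty":0,"tz":0,"gripper":0.01},{"ax":0,"ay":0,"az":0,"tx":0,"ty":0,"tz":0,"gripper":0.01},{"ax":0,"ay":0,"az":0,"tx":0,"ty":0,"tz":0,"gripper":0.01},{"ax":0,"ay":0,"az":0,"tx":0,"ty":0,"tz":0,"gripper":0.01}]'
python3 - <<'E'
from h import *
F=[];T=[]
for i in range(4):
    capture("side");F.append(arm.state()['contact_force']);T.append(arm.state()['ft_torque'])
print(np.mean(F,0),np.mean(T,0))
E
```

```text
t: 15.53
eef_pos: [0.5144, -0.215, 0.0486]
tool_rot: [-0.474, 0.525, 0.474, 0.525]
contact_force: [0.2, 0.7, -1.6]
opening: 0.0202
[ 0.28588939  0.20561428 -0.84803328] [0.0082057  0.04185999 0.0092883 ]
```

```bash
python3 -m pendant '[{"ax":0,"ay":0,"az":0,"tx":0.0006,"ty":0,"tz":0,"gripper":0.01},{"ax":0,"ay":0,"az":0,"tx":0.0006,"ty":0,"tz":0,"gripper":0.01},{"ax":0,"ay":0,"az":0,"tx":0,"ty":0,"tz":0,"gripper":0.01},{"ax":0,"ay":0,"az":0,"tx":0,"ty":0,"tz":0,"gripper":0.01},{"ax":0,"ay":0,"az":0,"tx":0,"ty":0,"tz":0,"gripper":0.01},{"ax":0,"ay":0,"az":0,"tx":0,"ty":0,"tz":0,"gripper":0.01},{"ax":0,"ay":0,"az":0,"tx":0,"ty":0,"tz":0,"gripper":0.01},{"ax":0,"ay":0,"az":0,"tx":0,"ty":0,"tz":0,"gripper":0.01},{"ax":0,"ay":0,"az":0,"tx":0,"ty":0,"tz":0,"gripper":0.01},{"ax":0,"ay":0,"az":0,"tx":0,"ty":0,"tz":0,"gripper":0.01}]'
python3 - <<'E'
from h import *
F=[];T=[]
for i in range(4):
    p=capture("wrist");F.append(arm.state()['contact_force']);T.append(arm.state()['ft_torque'])
print(np.mean(F,0),np.mean(T,0))
cv2.imwrite("pics/w3.png",p['image'][...,::-1])
E
```

```text
t: 16.57
eef_pos: [0.5144, -0.2151, 0.0482]
tool_rot: [-0.474, 0.525, 0.474, 0.525]
contact_force: [-4.0, 0.9, 6.6]
opening: 0.0201
[-3.70273147  1.68603418  6.22438132] [0.33859909 0.65575843 0.03908278]
```

View pics/w3.png

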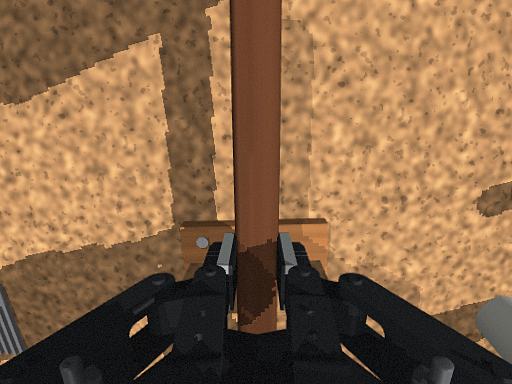

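The block took 7 N at TCP z 0.0482. The block foot spans columns 180-328, centred under the handle at column 256. I'll back off slightly, open the gripper and watch.

```bash
python3 -m pendant '[{"ax":0,"ay":0,"az":0,"tx":-0.0007,"ty":0,"tz":0,"gripper":0.01},{"ax":0,"ay":0,"az":0,"tx":0,"ty":0,"tz":0,"gripper":0.01},{"ax":0,"ay":0,"az":0,"tx":0,"ty":0,"tz":0,"gripper":0.01},{"ax":0,"ay":0,"az":0,"tx":0,"ty":0,"tz":0,"gripper":0.028},{"ax":0,"ay":0,"az":0,"tx":0,"ty":0,"tz":0,"gripper":0.034},{"ax":0,"ay":0,"az":0,"tx":0,"ty":0,"tz":0,"gripper":0.04},{"ax":0,"ay":0,"az":0,"tx":0,"ty":0,"tz":0,"gripper":0.045},{"ax":0,"ay":0,"az":0,"tx":0,"ty":0,"tz":0,"gripper":0.05},{"ax":0,"ay":0,"az":0,"tx":0,"ty":0,"tz":0,"gripper":0.05},{"ax":0,"ay":0,"az":0,"tx":0,"ty":0,"tz":0,"gripper":0.05}]'
python3 - <<'E'
from h import *
w=capture("wrist");p=capture("side")
cv2.imwrite("pics/s3.png",np.hstack([cv2.resize(p['image'][200:290,220:360,::-1],(440,283)),cv2.resize(w['image'][...,::-1],(360,283))]))
E
```

```text
t: 17.6
eef_pos: [0.5144, -0.215, 0.0482]
tool_rot: [-0.474, 0.525, 0.474, 0.525]
contact_force: [-0.5, -0.2, -0.3]
opening: 0.0498
```

View pics/s3.png

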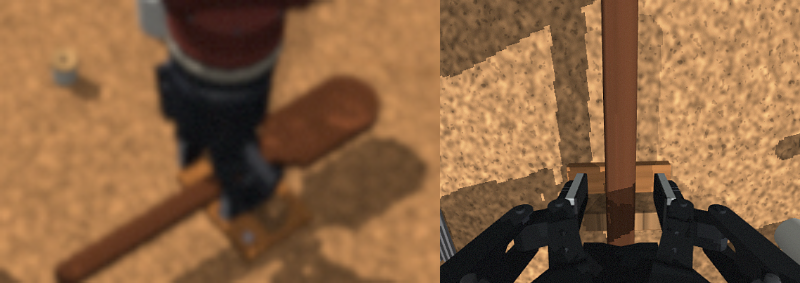

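Nothing appears to have tipped: the handle end is up and its shadow is still separate. I'll lift clear and measure the tilt.

```bash
python3 -m pendant '[{"ax":0,"ay":0,"az":0,"tx":-0.005,"ty":0,"tz":0,"gripper":0.05},{"ax":0,"ay":0,"az":0,"tx":-0.015,"ty":0,"tz":0,"gripper":0.05},{"ax":0,"ay":0,"az":0,"tx":-0.025,"ty":0,"tz":0,"gripper":0.05},{"ax":0,"ay":0,"az":0,"tx":-0.03,"ty":0,"tz":0,"gripper":0.05},{"ax":0,"ay":0,"az":0,"tx":-0.03,"ty":0,"tz":0.01,"gripper":0.06},{"ax":0,"ay":0,"az":0,"tx":-0.02,"ty":0,"tz":0.03,"gripper":0.06},{"ax":0,"ay":0,"az":0,"tx":-0.01,"ty":0,"tz":0.035,"gripper":0.06},{"ax":0,"ay":0,"az":0,"tx":0,"ty":0,"tz":0.035,"gripper":0.06},{"ax":0,"ay":0,"az":0,"tx":0,"ty":0,"tz":0.02,"gripper":0.06},{"ax":0,"ay":0,"az":0,"tx":0,"ty":0,"tz":0,"gripper":0.06}]'
python3 - <<'E'
from h import *
w=capture("wrist");p=capture("side")
cv2.imwrite("pics/w4.png",np.hstack([w['image'][...,::-1],cv2.resize(p['image'][200:290,220:360,::-1],(288,384))]))
togo([.511,-.019,.1],0)
for k,q,z in(("reel",w,0),("reel",p,0),("block_edge",w,.045),("paddle_mid",w,.045)):
    r=finder.tip_of(k,q)
    if r: print(k,r[0]['score'],r[0]['xy'],tow(q,[r[0]['xy']],z)[0].round(4))
r=finder.spot_in("reel",w);print(r[:1])
for z in(.059,.0): handle(w,z,np.array([1,0]))
handle(p,.059,np.array([1,0]))
handle(capture("top"),.059,np.array([1,0]))
E
```

```text
t: 18.53
eef_pos: [0.5278, -0.0822, 0.1842]
tool_rot: [-0.475, 0.523, 0.475, 0.524]
contact_force: [-0.6, 0.5, 0.2]
opening: 0.0599
pos [ 0.5276 -0.0852  0.1836] t 18.63 axes x [ 0.001 -0.    -1.   ] y [-0.995  0.099 -0.001] z [ 0.099  0.995 -0.   ] j6 -0.31
shift tool [0.0836 0.0232 0.0643] ax -0.099 grip 0.06 F [ 0.62 -0.35  0.13] M [-0.008 -0.031 -0.013]
reel 0.67 [308.3, 156.4] [ 0.5118 -0.0207  0.    ]
reel 0.7 [295.8, 256.1] [ 0.5632 -0.2012  0.    ]
block_edge 0.72 [128.4, 218.6] [ 0.5509 -0.2183  0.045 ]
paddle_mid 0.89 [127.3, 211.2] [ 0.5427 -0.2176  0.045 ]
[{'extent': [298.1, 145.5, 328.4, 172.5], 'score': 0.64}]
yaw -0.0982 width 0.0248 end->shoulder 0.204 origin by end [ 0.5279 -0.2123] by shoulder [ 0.5279 -0.2123]
yaw -0.0994 width 0.0304 end->shoulder 0.246 origin by end [ 0.5084 -0.2393] by shoulder [ 0.5502 -0.2435]Traceback (most recent call last):
  File "<stdin>", line 10, in <module>
  File "h.py", line 39, in handle
    w=maskw(p,"paddle",z)[:,:2];m=w.mean(0);d=np.linalg.svd(w-m,full_matrices=False)[2][0]
      ~~~~~~~~~~~~~~~~~~~^^^^^^
TypeError: 'NoneType' object is not subscriptable
```

View pics/w4.png

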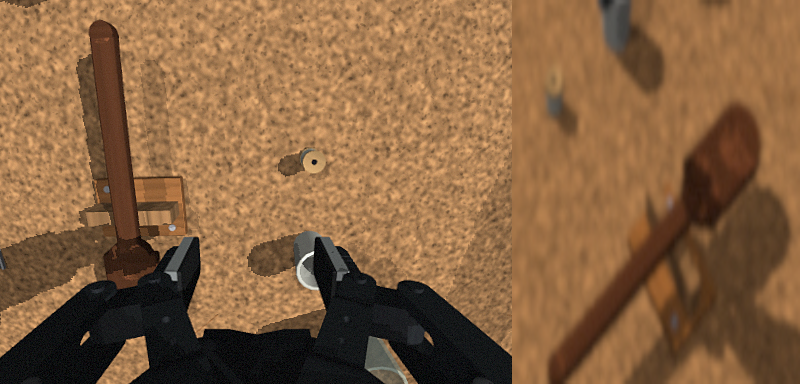

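The paddle lies level across the block: assuming height 0.059, end to shoulder measures 204 mm, which is exactly right, and the board sits at paddle x≈23 mm. The reel is at (314,161). Now for the reel.

Run:
```python
from h import *
w=capture("wrist")
r=finder.cut_out("reel",w)
if r:
    v,u=np.nonzero(r[0]['region']);H=cv2.convexHull(np.c_[u,v].astype(np.int32))
    a=np.linspace(0,2*np.pi,40)
    c=np.c_[.012*np.cos(a),.012*np.sin(a)]
    def f(q):
        P=np.vstack([np.c_[c+q,np.full(40,z)] for z in(0,.028)])
        im=np.zeros((384*4,512*4),np.uint8);cv2.fillConvexPoly(im,cv2.convexHull(((proj(w,P)+.5)*4).astype(np.int32)),255)
        return np.abs(cv2.resize(im,(512,384),interpolation=cv2.INTER_AREA)/255.-r[0]['region']).sum()
    o=minimize(f,[.512,-.020],method="Nelder-Mead",options=dict(initial_simplex=[[.512,-.02],[.517,-.02],[.512,-.015]]));print(o.x,o.fun,len(u))
    q=o.x
else: q=[.5118,-.0205]
togo([*q,.008],-.1)
print(blk_fit([w],[.552,-.217,(-.1,)]))
```

```text
[ 0.51263244 -0.01956631] 18.180392156862744 535
pos [ 0.5275 -0.086   0.1832] t 19.13 axes x [-0.  0. -1.] y [-0.995  0.101  0.   ] z [0.101 0.995 0.   ] j6 -0.31
shift tool [0.1752 0.0215 0.0646] ax -0.001 grip 0.0602 F [-0.55  0.76 -0.36] M [-0.028  0.016  0.013]
110 (0.91, [89.6, 176.0, 187.8, 235.2])
(array([ 0.54993732, -0.21864219, -0.09983252]), np.float64(0.42788272186576126))
```

Reel at (0.5126, -0.0196). Moving over it and down.

```bash
python3 -m pendant '[{"ax":0,"ay":0,"az":0,"tx":0.01,"ty":0.0108,"tz":0.0323,"gripper":0.06},{"ax":0,"ay":0,"az":0,"tx":0.01,"ty":0.0107,"tz":0.0323,"gripper":0.06},{"ax":0,"ay":0,"az":0,"tx":0.03,"ty":0,"tz":0,"gripper":0.055},{"ax":0,"ay":0,"az":0,"tx":0.03,"ty":0,"tz":0,"gripper":0.055},{"ax":0,"ay":0,"az":0,"tx":0.03,"ty":0,"tz":0,"gripper":0.055},{"ax":0,"ay":0,"az":0,"tx":0.02,"ty":0,"tz":0,"gripper":0.055},{"ax":0,"ay":0,"az":0,"tx":0.01,"ty":0,"tz":0,"gripper":0.055},{"ax":0,"ay":0,"az":0,"tx":0,"ty":0,"tz":0,"gripper":0.055},{"ax":0,"ay":0,"az":0,"tx":0,"ty":0,"tz":0,"gripper":0.055},{"ax":0,"ay":0,"az":0,"tx":0,"ty":0,"tz":0,"gripper":0.055}]' 30
python3 - <<'E'
from h import *
w=capture("wrist")
cv2.imwrite("pics/w5.png",w['image'][...,::-1])
togo([.5126,-.0196,.008],-.1)
E
```

```text
t: 20.02
eef_pos: [0.5138, -0.0196, 0.045]
tool_rot: [-0.475, 0.524, 0.473, 0.525]
contact_force: [-0.0, -0.3, 0.8]
opening: 0.0548
pos [ 0.5139 -0.0197  0.045 ] t 20.07 axes x [ 0.003 -0.001 -1.   ] y [-0.995  0.101 -0.003] z [ 0.101  0.995 -0.   ] j6 -0.19
shift tool [ 0.037   0.0014 -0.    ] ax -0.001 grip 0.0553 F [ 0.58  0.83 -0.19] M [ 0.017 -0.021  0.014]
```

View pics/w5.png

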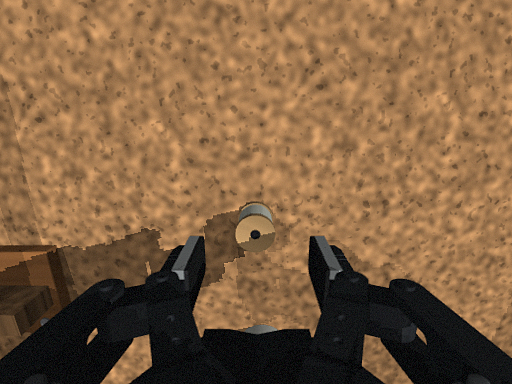

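The reel's hole is at (255,234), midway between the fingers at columns 185 and 327. Now down and close.

```bash
python3 - <<'E'
from h import *
w=capture("wrist");print(tow(w,[[255,234.5]],.028))
E
python3 -m pendant '[{"ax":0,"ay":0,"az":0,"tx":0.015,"ty":0.0012,"tz":0,"gripper":0.055},{"ax":0,"ay":0,"az":0,"tx":0.012,"ty":0,"tz":0,"gripper":0.055},{"ax":0,"ay":0,"az":0,"tx":0.009,"ty":0,"tz":0,"gripper":0.055},{"ax":0,"ay":0,"az":0,"tx":0,"ty":0,"tz":0,"gripper":0.045},{"ax":0,"ay":0,"az":0,"tx":0,"ty":0,"tz":0,"gripper":0.035},{"ax":0,"ay":0,"az":0,"tx":0,"ty":0,"tz":0,"gripper":0.026},{"ax":0,"ay":0,"az":0,"tx":0,"ty":0,"tz":0,"gripper":0.018},{"ax":0,"ay":0,"az":0,"tx":0,"ty":0,"tz":0,"gripper":0.016},{"ax":0,"ay":0,"az":0,"tx":0,"ty":0,"tz":0,"gripper":0.016},{"ax":0,"ay":0,"az":0,"tx":0,"ty":0,"tz":0,"gripper":0.016}]' 30
python3 - <<'E'
from h import *
togo([.5126,-.0196,.008],-.1)
E
```

```text
[[ 0.5133965 -0.0197803  0.028    ]]
t: 20.95
eef_pos: [0.5119, -0.0193, 0.0077]
tool_rot: [-0.474, 0.524, 0.474, 0.525]
contact_force: [0.3, -0.4, 2.3]
opening: 0.0222
pos [ 0.5119 -0.0193  0.0077] t 20.95 axes x [ 0.001 -0.    -1.   ] y [-0.995  0.101 -0.001] z [ 0.101  0.995 -0.   ] j6 -0.19
shift tool [-0.0003 -0.0007 -0.0002] ax -0.001 grip 0.0222 F [ 0.27 -0.44  2.31] M [-0.074 -0.057  0.007]
```

```bash
python3 -m pendant '[{"ax":0,"ay":0,"az":0,"tx":-0.02,"ty":0,"tz":0,"gripper":0.016},{"ax":0,"ay":0,"az":0,"tx":-0.035,"ty":0,"tz":0,"gripper":0.016},{"ax":0,"ay":0,"az":0,"tx":-0.035,"ty":0,"tz":0,"gripper":0.016},{"ax":0,"ay":0,"az":0,"tx":-0.03,"ty":0,"tz":0,"gripper":0.016},{"ax":0,"ay":0,"az":0,"tx":0,"ty":-0.01,"tz":-0.035,"gripper":0.016},{"ax":0,"ay":0,"az":0,"tx":0,"ty":-0.01,"tz":-0.035,"gripper":0.016},{"ax":0,"ay":0,"az":0,"tx":0,"ty":-0.01,"tz":-0.035,"gripper":0.016},{"ax":0,"ay":0,"az":0,"tx":0,"ty":-0.01,"tz":-0.035,"gripper":0.016},{"ax":0,"ay":0,"az":0,"tx":0,"ty":-0.01,"tz":-0.033,"gripper":0.016},{"ax":0,"ay":0,"az":0,"tx":0,"ty":-0.007,"tz":-0.02,"gripper":0.016}]' 30
python3 -m pendant '[{"ax":0,"ay":0,"az":0,"tx":0.01,"ty":0,"tz":0,"gripper":0.016},{"ax":0,"ay":0,"az":0,"tx":0.01,"ty":0,"tz":0,"gripper":0.016},{"ax":0,"ay":0,"az":0,"tx":0.01,"ty":0,"tz":0,"gripper":0.016},{"ax":0,"ay":0,"az":0,"tx":0,"ty":0,"tz":0,"gripper":0.016},{"ax":0,"ay":0,"az":0,"tx":0,"ty":0,"tz":0,"gripper":0.016},{"ax":0,"ay":0,"az":0,"tx":0,"ty":0,"tz":0,"gripper":0.016},{"ax":0,"ay":0,"az":0,"tx":0,"ty":0,"tz":0,"gripper":0.016},{"ax":0,"ay":0,"az":0,"tx":0,"ty":0,"tz":0,"gripper":0.016},{"ax":0,"ay":0,"az":0,"tx":0,"ty":0,"tz":0,"gripper":0.016},{"ax":0,"ay":0,"az":0,"tx":0,"ty":0,"tz":0,"gripper":0.016}]'
python3 - <<'E'
from h import *
w=capture("wrist");p=capture("side")
togo([.5494,-.2172,.0667],-.1)
cv2.imwrite("pics/w6.png",np.hstack([w['image'][...,::-1],cv2.resize(p['image'][200:290,250:340,::-1],(288,384))]))
E
```

```text
t: 21.78
eef_pos: [0.5488, -0.2202, 0.1271]
tool_rot: [-0.474, 0.525, 0.473, 0.525]
contact_force: [0.4, -0.0, -0.8]
opening: 0.0218
t: 22.62
eef_pos: [0.5489, -0.2169, 0.0975]
tool_rot: [-0.474, 0.524, 0.474, 0.525]
contact_force: [0.9, -0.9, -0.5]
opening: 0.0222
pos [ 0.5488 -0.2169  0.0974] t 22.72 axes x [ 0. -0. -1.] y [-0.995  0.101 -0.   ] z [ 0.101  0.995 -0.   ] j6 -0.5
shift tool [ 0.0307 -0.0006 -0.0002] ax -0.001 grip 0.0219 F [ 0.52  0.35 -0.5 ] M [ 0.029 -0.045  0.019]
```

View pics/w6.png

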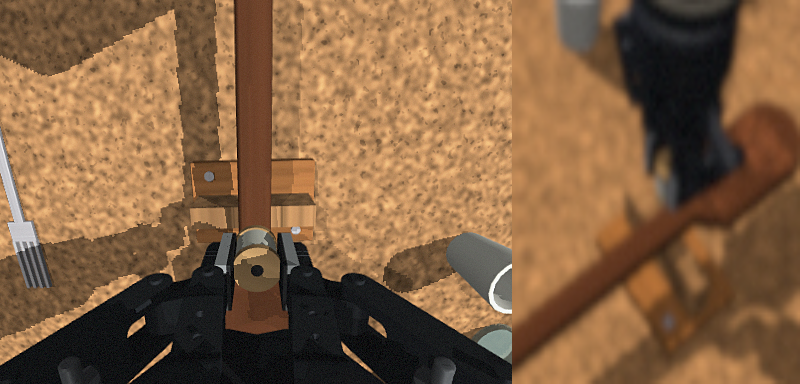

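The reel is held over the handle. The handle centre is at column 254.5 (edges 237-272 at row 200) and the reel hole at (257,270). I'll check the offset in numbers.

Run:
```python
from h import *
w=capture("wrist")
r=tow(w,[[257,270]],.1177)[0];print("reel",r)
print("line@row200",tow(w,[[237,200],[272,200]],.059).mean(0),"@40",tow(w,[[236,40],[271.5,40]],.059).mean(0))
# board top front edge ~ row 206, back ~ 229 at right side col 300; left col 200
print("board edges",tow(w,[[200,206],[200,231],[305,206],[305,231]],.045))
g=cv2.cvtColor(w['image'],cv2.COLOR_RGB2GRAY)
for c in(200,285,305): print(c,g[185:245,c-2:c+3].mean(1).astype(int).tolist())
```

```text
reel [ 0.55007242 -0.21608924  0.1177    ]
line@row200 [ 0.53332468 -0.21590044  0.059     ] @40 [ 0.43864386 -0.20661451  0.059     ]
board edges [[ 0.53816139 -0.25527688  0.045     ]
 [ 0.55710424 -0.25827394  0.045     ]
 [ 0.5456348  -0.18131221  0.045     ]
 [ 0.56477358 -0.18230916  0.045     ]]
200 [88, 88, 86, 86, 84, 80, 82, 77, 79, 76, 70, 55, 68, 83, 86, 89, 89, 83, 85, 82, 82, 79, 68, 118, 145, 145, 145, 146, 145, 145, 145, 146, 145, 145, 146, 154, 111, 84, 82, 85, 85, 85, 88, 86, 87, 86, 73, 72, 75, 77, 83, 78, 84, 82, 81, 78, 79, 76, 108, 107]
285 [118, 118, 115, 114, 117, 121, 126, 130, 110, 78, 68, 76, 80, 79, 72, 69, 75, 79, 78, 76, 62, 116, 140, 144, 140, 142, 138, 141, 141, 143, 142, 139, 141, 141, 141, 141, 140, 141, 140, 142, 141, 142, 128, 120, 117, 116, 120, 90, 98, 100, 98, 101, 100, 102, 101, 101, 102, 99, 90, 95]
305 [139, 141, 147, 149, 147, 146, 149, 158, 103, 79, 83, 84, 81, 81, 84, 89, 94, 87, 86, 79, 93, 157, 165, 164, 162, 164, 162, 163, 162, 163, 163, 164, 163, 163, 163, 163, 164, 163, 163, 163, 167, 159, 124, 115, 122, 135, 138, 137, 141, 133, 127, 128, 114, 110, 110, 115, 157, 158, 147, 116]
```

```bash
python3 -m pendant '[{"ax":0,"ay":0,"az":0,"tx":0.008,"ty":0,"tz":-0.0012,"gripper":0.016},{"ax":0,"ay":0,"az":0,"tx":0.008,"ty":0,"tz":0,"gripper":0.016},{"ax":0,"ay":0,"az":0,"tx":0.006,"ty":0,"tz":0,"gripper":0.016},{"ax":0,"ay":0,"az":0,"tx":0.004,"ty":0,"tz":0,"gripper":0.016},{"ax":0,"ay":0,"az":0,"tx":0.002,"ty":0,"tz":0,"gripper":0.016},{"ax":0,"ay":0,"az":0,"tx":0.001,"ty":0,"tz":0,"gripper":0.016},{"ax":0,"ay":0,"az":0,"tx":0.0005,"ty":0,"tz":0,"gripper":0.016},{"ax":0,"ay":0,"az":0,"tx":0,"ty":0,"tz":0,"gripper":0.016},{"ax":0,"ay":0,"az":0,"tx":0,"ty":0,"tz":0,"gripper":0.016},{"ax":0,"ay":0,"az":0,"tx":0,"ty":0,"tz":0,"gripper":0.016}]'
python3 - <<'E'
from h import *
F=[]
for i in range(8):
    capture("side");F.append(arm.state()['contact_force'])
print(np.mean(F,0)); togo([.5494,-.2172,.0667],-.1)
E
```

```text
t: 23.6
eef_pos: [0.5488, -0.2182, 0.068]
tool_rot: [-0.474, 0.524, 0.474, 0.525]
contact_force: [0.5, 0.7, -1.1]
opening: 0.022
[ 0.1390667  -0.17626927 -0.35076718]
pos [ 0.5486 -0.2181  0.0677] t 24.0 axes x [ 0.  0. -1.] y [-0.995  0.101 -0.   ] z [0.101 0.995 0.   ] j6 -0.5
shift tool [ 0.001  -0.0007  0.0009] ax -0.001 grip 0.0217 F [ 0.83 -0.18 -0.89] M [ 0.016 -0.008  0.093]
```

Still hanging free by about 1 mm. I'll go down in small steps until it touches.

```bash
python3 -m pendant '[{"ax":0,"ay":0,"az":0,"tx":0.0004,"ty":0,"tz":0.0005,"gripper":0.016},{"ax":0,"ay":0,"az":0,"tx":0.0004,"ty":0,"tz":0,"gripper":0.016},{"ax":0,"ay":0,"az":0,"tx":0,"ty":0,"tz":0,"gripper":0.016},{"ax":0,"ay":0,"az":0,"tx":0,"ty":0,"tz":0,"gripper":0.016},{"ax":0,"ay":0,"az":0,"tx":0,"ty":0,"tz":0,"gripper":0.016},{"ax":0,"ay":0,"az":0,"tx":0,"ty":0,"tz":0,"gripper":0.016},{"ax":0,"ay":0,"az":0,"tx":0,"ty":0,"tz":0,"gripper":0.016},{"ax":0,"ay":0,"az":0,"tx":0,"ty":0,"tz":0,"gripper":0.016},{"ax":0,"ay":0,"az":0,"tx":0,"ty":0,"tz":0,"gripper":0.016},{"ax":0,"ay":0,"az":0,"tx":0,"ty":0,"tz":0,"gripper":0.016}]'
python3 - <<'E'
from h import *
F=[]
for i in range(8):
    capture("side");F.append(arm.state()['contact_force'])
print(np.mean(F,0)); togo([.5494,-.2172,.0667],-.1)
E
```

```text
t: 24.83
eef_pos: [0.5486, -0.2176, 0.0669]
tool_rot: [-0.474, 0.525, 0.474, 0.525]
contact_force: [-0.2, 0.8, 1.0]
opening: 0.0218
[ 0.17660165  0.33195447 -0.37351996]
pos [ 0.5486 -0.2176  0.0669] t 25.23 axes x [ 0.  0. -1.] y [-0.995  0.101 -0.   ] z [0.101 0.995 0.   ] j6 -0.5
shift tool [ 0.0002 -0.0007  0.0005] ax -0.001 grip 0.0218 F [ 0.3   0.69 -0.18] M [ 0.002  0.029 -0.013]
```

```bash
python3 -m pendant '[{"ax":0,"ay":0,"az":0,"tx":0.0004,"ty":0,"tz":0,"gripper":0.016},{"ax":0,"ay":0,"az":0,"tx":0.0003,"ty":0,"tz":0,"gripper":0.016},{"ax":0,"ay":0,"az":0,"tx":0,"ty":0,"tz":0,"gripper":0.016},{"ax":0,"ay":0,"az":0,"tx":0,"ty":0,"tz":0,"gripper":0.016},{"ax":0,"ay":0,"az":0,"tx":0,"ty":0,"tz":0,"gripper":0.016},{"ax":0,"ay":0,"az":0,"tx":0,"ty":0,"tz":0,"gripper":0.016},{"ax":0,"ay":0,"az":0,"tx":0,"ty":0,"tz":0,"gripper":0.016},{"ax":0,"ay":0,"az":0,"tx":0,"ty":0,"tz":0,"gripper":0.016},{"ax":0,"ay":0,"az":0,"tx":0,"ty":0,"tz":0,"gripper":0.016},{"ax":0,"ay":0,"az":0,"tx":0,"ty":0,"tz":0,"gripper":0.016}]'
python3 - <<'E'
from h import *
F=[]
for i in range(6):
    w=capture("wrist");F.append(arm.state()['contact_force'])
print(np.mean(F,0)); togo([.5494,-.2172,.0667],-.1)
cv2.imwrite("pics/w7.png",w['image'][...,::-1])
E
```

```text
t: 26.07
eef_pos: [0.5488, -0.2177, 0.0666]
tool_rot: [-0.474, 0.524, 0.474, 0.525]
contact_force: [-0.4, 0.6, 4.1]
opening: 0.022
[-0.89213481  0.92562608  5.63659204]
pos [ 0.5488 -0.2177  0.0666] t 26.37 axes x [ 0.001 -0.    -1.   ] y [-0.995  0.101 -0.001] z [ 0.101  0.995 -0.   ] j6 -0.5
shift tool [-0.0001 -0.0005  0.0005] ax -0.001 grip 0.0219 F [-0.52  1.43  6.12] M [0.179 0.235 0.028]
```

Contact at 5.6 N. Easing off, opening and rising straight up.

```bash
python3 -m pendant '[{"ax":0,"ay":0,"az":0,"tx":-0.0004,"ty":0,"tz":0,"gripper":0.016},{"ax":0,"ay":0,"az":0,"tx":0,"ty":0,"tz":0,"gripper":0.016},{"ax":0,"ay":0,"az":0,"tx":0,"ty":0,"tz":0,"gripper":0.025},{"ax":0,"ay":0,"az":0,"tx":0,"ty":0,"tz":0,"gripper":0.028},{"ax":0,"ay":0,"az":0,"tx":0,"ty":0,"tz":0,"gripper":0.032},{"ax":0,"ay":0,"az":0,"tx":0,"ty":0,"tz":0,"gripper":0.038},{"ax":0,"ay":0,"az":0,"tx":0,"ty":0,"tz":0,"gripper":0.044},{"ax":0,"ay":0,"az":0,"tx":0,"ty":0,"tz":0,"gripper":0.05},{"ax":0,"ay":0,"az":0,"tx":0,"ty":0,"tz":0,"gripper":0.05},{"ax":0,"ay":0,"az":0,"tx":-0.002,"ty":0,"tz":0,"gripper":0.05}]'
python3 -m pendant '[{"ax":0,"ay":0,"az":0,"tx":-0.005,"ty":0,"tz":0,"gripper":0.05},{"ax":0,"ay":0,"az":0,"tx":-0.015,"ty":0,"tz":0,"gripper":0.05},{"ax":0,"ay":0,"az":0,"tx":-0.025,"ty":0,"tz":0,"gripper":0.05},{"ax":0,"ay":0,"az":0,"tx":-0.03,"ty":0,"tz":0,"gripper":0.05},{"ax":0,"ay":0,"az":0,"tx":-0.03,"ty":0,"tz":0,"gripper":0.05},{"ax":0,"ay":0,"az":0,"tx":-0.02,"ty":0.01,"tz":0.03,"gripper":0.05},{"ax":0,"ay":0,"az":0,"tx":0,"ty":-0.015,"tz":0.035,"gripper":0.05},{"ax":0,"ay":0,"az":0,"tx":0,"ty":-0.015,"tz":0.035,"gripper":0.05},{"ax":0,"ay":0,"az":0,"tx":0,"ty":-0.01,"tz":0.02,"gripper":0.05},{"ax":0,"ay":0,"az":0,"tx":0,"ty":0,"tz":0,"gripper":0.05}]'
python3 - <<'E'
from h import *
for _ in range(6): p=capture("side")
w=capture("wrist");togo([.5494,-.2172,.0667],-.1)
cv2.imwrite("pics/w8.png",np.hstack([w['image'][...,::-1],cv2.resize(p['image'][200:290,250:340,::-1],(288,384),interpolation=cv2.INTER_CUBIC)]))
for z in(.059,): handle(w,z,np.array([1,0]))
r=finder.tip_of("reel",w);print([(q['score'],q['xy'],tow(w,[q['xy']],.059)) for q in r[:2]])
E
```

```text
t: 27.2
eef_pos: [0.5484, -0.2174, 0.0682]
tool_rot: [-0.474, 0.525, 0.474, 0.525]
contact_force: [0.6, 0.1, 0.3]
opening: 0.05
t: 28.03
eef_pos: [0.5922, -0.0976, 0.1944]
tool_rot: [-0.475, 0.523, 0.475, 0.524]
contact_force: [0.4, -0.5, -1.4]
opening: 0.0497
pos [ 0.5902 -0.1022  0.1937] t 28.38 axes x [ 0. -0. -1.] y [-0.995  0.102 -0.   ] z [ 0.102  0.995 -0.   ] j6 -0.29
shift tool [ 0.127   0.0289 -0.1185] ax -0.002 grip 0.05 F [ 0.15 -0.06  0.84] M [0.004 0.018 0.045]
yaw -0.0807 width 0.0246 end->shoulder 0.162 origin by end [ 0.5726 -0.2151] by shoulder [ 0.5307 -0.2117]
[(0.91, [132.2, 158.2], array([[ 0.55000727, -0.21836714,  0.059     ]]))]
```

The picture limit is reached, so I'll check level and upright numerically by comparing silhouettes.

Run:
```python
from h import *
def hull(p,Ps):
    im=np.zeros((384*4,512*4),np.uint8)
    for P in Ps: cv2.fillConvexPoly(im,cv2.convexHull(((proj(p,P)+.5)*4).astype(np.int32)),255)
    return cv2.resize(im,(512,384),interpolation=cv2.INTER_AREA)/255.
w,s,t=capture("wrist"),capture("side"),capture("top")
for n,p in(("wrist",w),("side",s),("top",t)):
    r=finder.cut_out("paddle",p); rr=finder.cut_out("reel",p)
    print(n,[(q['score'],q['extent']) for q in r[:1]],[(q['score'],q['extent']) for q in rr[:1]])
    if not r: continue
    m=r[0]['region']
    if rr: m=m|rr[0]['region']
    for tilt in(-.25,-.1,-.05,0,.05,.1,.25):
        R=Ro.from_euler('zy',[-.1,tilt]).as_matrix();O=np.array([.5505,-.2182,.045])
        b=[]
        for x0,x1,wd in((-.16,.044,.022),(.044,.16,.058)):
            b.append(np.array([[x-.023,y,z] for x in(x0,x1) for y in(-wd/2,wd/2) for z in(0,.014)])@R.T+O)
        a=np.linspace(0,6.28,40);b.append(np.vstack([np.c_[.012*np.cos(a),.012*np.sin(a),np.full(40,z)] for z in(.014,.042)])@R.T+O)
        h=hull(p,b)
        if n=="wrist": k=np.zeros_like(h);k[:235,:230]=1;h=h*k;mm=m*k
        else: mm=m
        print(tilt,np.abs(h-mm).sum().round(0),mm.sum())
q=finder.cut_out("reel",w)
print(arm.state()['t'])
```

```text
wrist [(0.66, [106.8, 0.6, 175.3, 283.7])] []
-0.25 4567.0 7365.0
-0.1 2714.0 7365.0
-0.05 2104.0 7365.0
0 1690.0 7365.0
0.05 1797.0 7365.0
0.1 2253.0 7365.0
0.25 4042.0 7365.0
side [(0.92, [240.3, 222.5, 341.9, 291.3])] [(0.58, [292.5, 240.9, 300.8, 255.7])]
-0.25 888.0 1542
-0.1 453.0 1542
-0.05 334.0 1542
0 280.0 1542
0.05 350.0 1542
0.1 499.0 1542
0.25 1042.0 1542
top [(0.96, [307.3, 178.0, 325.5, 257.2])] [(0.53, [312.2, 204.9, 321.5, 209.4])]
-0.25 607.0 480
-0.1 537.0 480
-0.05 525.0 480
0 526.0 480
0.05 521.0 480
0.1 521.0 480
0.25 556.0 480
28.9833
```

Run:
```python
from h import *
s=capture("side");a=np.linspace(0,6.28,40)
P=np.vstack([np.c_[.012*np.cos(a)+.5501,.012*np.sin(a)-.218,np.full(40,z)] for z in(.059,.087)])
u=proj(s,P);print("upright predicted",u.min(0),u.max(0));r=finder.cut_out("reel",s);print(r and r[0]['extent'])
order.finish_job();print(arm.state()['t'])
```

```text
upright predicted [293.3304167  240.98629413] [303.58968456 255.02275955]
[289.6, 242.0, 302.7, 254.5]
the job is handed in; nothing more can be done
the job is handed in; nothing more can be done
```

The paddle is balanced level across the block with the cotton reel upright on its handle above the block. I handed the job in at about 29 s of the 61 s allowed, and it reported no verdict.

**Balance:** With the paddle gripped and lifted, the wrist moment put its balance point at about x = +25 mm (±4 mm). I lowered it onto the block with about x = +23 to +25 mm over the edge and let go. It stayed level for more than 8 s, first alone and then with the reel on top.

**Reel:** I set it on the handle, eased off once it touched (5.6 N), opened the gripper and moved the arm clear.

**Last checks:**
- **Level:** In the side and wrist views, the tilts I tried (steps of 0.05 rad) fitted best at 0. The top view was too coarse to tell.
- **Reel position:** The wrist view put the reel at (0.550, -0.218), against the block's middle at about (0.5505, -0.2185). Seen from the side, its outline matched an upright reel to within 4 pixels.

**Doubtful or not checked:**
- **Finder misses:** The reel's outline was not found in the last wrist picture. The last handle fit there was unreliable, because the handle end was out of frame and the reel stood in the way.
- **No final look:** I had used all 12 pictures, so the final state was checked only by numbers.
- **Other objects:** I never commanded a move onto the fork, cup, tumbler or egg cup, but I did not measure their positions again at the end.

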